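Prime the bench lubricator

ROBOT

A 6-joint arm with a two-finger parallel gripper is mounted at the origin on a cart in front of the work surface, level with it; the furniture and walls round the work are solid. World frame = base frame: x ahead of the robot, y to its left, z up, the work surface at z = 0. Lengths are in m, angles in rad, forces in N, time in s.
With the tool pointing down it reaches from about 0.35 to 0.975 m from the base axis. Payload 7.1 kg.
Tool frame: the origin (TCP) lies between the finger pads; the fingertips stand 25 mm ahead of it and the grasp point (between the pads) lies 6 mm ahead of it; z points along the fingers, y is the direction in which the jaws open and shut (so a half turn about z gives the same grasp; the last joint's range is limited). The gripper opens to 88 mm and grips with 3 to 60 N. Pads are 20 mm wide; open, the fingers measure 115 mm over their backs; the gripper's body (75 mm by 178 mm) begins 61 mm behind the grasp point.
Start: joints at [-1.15, 0.423, 1.63, -0, 1.089, -0.019], TCP at [0.266, -0.565, 0.248] pointing down, gripper open.
Joint ranges: [-3, 3], [-0.9, 2.11], [0.09, 2.58], [-1.31, 4.45], [0.11, 2.69], [-2.54, 2.54]. Speed limits (rad/s): [2.39, 2.39, 3.01, 3.14, 3.14, 3.14].

INTERFACE

Orientations are given as a unit quaternion [w, x, y, z].
In Python, from plant import robot gives the robot as it stands. The module is installed in compiled form; this text tells all that it offers. Calls block until the motion is done:
- robot.move_pose(position, orientation): joint-space move of the TCP to a pose.
- robot.servo_line(position, orientation=None, rate=0.15, f_stop=None): straight line of the TCP; orientation=None keeps the orientation; rate is the mean speed in m/s. With f_stop (N) it stops when the force on the tool has changed by that much, and returns True; else False.
- robot.move_j(angles): joint-space move.
- robot.grip(opening, grip_force=None): finger opening in m; grip_force is the grip in N (None keeps the last); returns when the fingers have stopped.
- robot.pause(seconds).
- robot.solve_ik(position, orientation): joint angles nearest the present ones, or None.
- robot.observe(): the state.
- robot.camera(name): name is "side" or "top"; returns a dict with "image" (384x512x3 uint8, red, green, blue), "fx", "fy", "cx", "cy" (pixels), "position" and "orientation" of the camera in the world. Camera axes: x right, y down, z forward; pixel columns grow to the right and rows downward; lengths in m; the calibration is good to about 2 mm. A picture is of the moment at which its call begins. There is no depth.
A pose or a line that the arm cannot do raises robot.Unreachable and nothing moves.
- robot.close_job(): hands the job in, once; it reports no verdict.
The state is a dict: "time": time; "joint_pos": joint angles; "qvel": joint speeds; "effort": joint torques, N m; "eef_pos": TCP position; "eef_rot": TCP orientation; "force": force on the tool from outside, world axes, zero at the start; "torque": the same for the moment, N m; "gripper_width": finger opening in m.
Only numpy, scipy, OpenCV 4.12 (cv2) and the standard library are available. Lean on these libraries where they do the work, as an engineer would, in place of code of your own. Each camera call takes 0.05 s, during which the arm holds its last target. There are 200 camera calls.

TASK

Prime the hand pump on the board: with the fingertips press its mushroom-shaped plunger down and let it spring right back up, again and again, until the thin indicator pin on the same housing stands fully out; do not touch the pin itself. Then push the shut-off lever all the way over, away from its starting side, to shut in the pressure. Leave the lever alone until the pin is out, and do not shift any of the things lying around the pump.

Things in the scene. Friction and masses are not known exactly. Their poses are not given: they have to be found in the camera images.
- pump: the hand pump, fixed to the board: grey housing 70 x 128 mm, 85 mm high, on a steel foot 110 x 250 x 8 mm. Origin: centre of the foot's underside, on the board; z up, x from front (robot side) to back, y along the foot. On top of the housing: plunger at x=0, y=0; thin pin at x=0, y=+66 mm; low fixed filler plug at x=+22, y=+36 mm, up to 96 mm high. Lever at y=-80 mm.
- plunger_top (a point): centre of the flat top of the plunger's black mushroom cap, 40 mm in diameter; 117 mm above the board with the plunger up, moves down with it
- plunger (a joint): how far the plunger is pressed: 0 up, 0.014 m at its stop. A spring pushes it up: 6 N at the top, 13 N at the bottom. A ratchet lifts the pin on the return: each stroke deeper than 11 mm, released to the very top, lifts it by up to one tooth (10 mm); a shallow stroke or half release, less or nothing. The pin stays where lifted. Extra strokes do no harm.
- pin_top (a point): rounded top of the indicator pin, a steel rod 9 mm in diameter; 98.5 mm above the board with the pin in, about 150 mm when it is fully out; not to be touched
- indicator (a joint): how far the pin has come out: 0 in, about 0.052 m fully out (five teeth); starts anywhere between 0 and 0.016 m
- lever_tip (a point): centre of the black ball (26 mm diameter) on the end of the shut-off lever, a 10 mm steel rod 80 mm long from hinge to ball centre. The hinge runs along the pump's y axis at x=0, y=-80 mm, 53 mm above the board; at joint 0 the ball is at x=-38 mm, 123 mm above the board, mid-swing 133 mm above it, thrown over at x=+38 mm
- lever (a joint): angle of the shut-off lever: 0 leaning to the pump's -x (front), 1.0 rad leaning fully to +x (back). It stays where it is left; light friction, about 1 N at the ball. Starts between 0 and 0.2 rad.
- tape_roll: small roll of white tape lying flat, 45 mm across, 12 high; loose bystander, origin at the centre of its underside
- ring_silver: silver finger ring with a round stone, 27x21x12 mm; loose bystander, origin at the centre of its underside
- loupe: black barrel eye loupe, 34 mm across, 26 high; loose bystander, origin at the centre of its underside
- tin_round: round dark tin with a dished lid, 69 mm across, 25 high; loose bystander, origin at the centre of its underside
- solder_spool: small spool of solder wire lying flat, 51 mm across, 24 high; loose bystander, origin at the centre of its underside
- steel_cup: open steel cup, 57 mm across, 54 high; loose bystander, origin at the centre of its underside
- pliers_red: pliers with red handles lying flat, 145x52x11 mm; loose bystander, origin at the centre of its underside

How it is judged:
On the way, in this order (a step that is already met when the one before it is completed fails the run):
1. the indicator pin has been pumped fully out (value of joint indicator above 0.048 m), for 0.2 s.
2. the shut-off lever has been pushed over (value of joint lever above 0.85 rad), for 0.2 s.
At the end, for the whole second after the job is handed in: the indicator pin stands at least 48 mm out, the shut-off lever is at 0.85 rad or more, and the plunger is back up (within 4 mm) (value of joint indicator above 0.048 m and value of joint lever above 0.85 rad and value of joint plunger below 0.004 m); the robot touches nothing.
It fails at once if the shut-off lever is pushed over before the pin is fully out (value of joint lever above 0.5 rad and value of joint indicator below 0.045 m).
It fails at once if the pin is touched by the robot instead of being pumped out (contact force between any of the fingers, the arm and indicator above 1 N).
It fails at once if a bystander is shifted or lifted by more than 20 mm (distance of any of tape_roll, ring_silver, loupe, tin_round, solder_spool, steel_cup, pliers_red from where it was at the start of the episode above 0.02 m).
It also fails if it takes over 64 s, if anything falls off the work surface, if the arm or the gripper's body presses on something with over 40 N, if the wrist force passes 120 N, or if a joint passes its speed limit or range.

## Working session

There is one attempt and no reset: what is moved stays moved. The work goes in short steps, each a Python script; the robot and the scene stay as the last script left them, time stands still between calls to the robot, and variables do not carry over. Pictures are saved under pics/ and viewed, about 8 in all and at most 12, crops included, and the job is handed in when it is done.

```bash
mkdir -p pics; cat > h.py <<'E'
import numpy as np, cv2
from scipy.spatial.transform import Rotation as R
from plant import robot
def rot(q): return R.from_quat([q[1],q[2],q[3],q[0]]).as_matrix()
def ray(c,uv):
    d=rot(c["orientation"])@np.array([(uv[0]-c["cx"])/c["fx"],(uv[1]-c["cy"])/c["fy"],1]); return np.array(c["position"]),d
def onz(c,uv,z):
    p,d=ray(c,uv); return p+d*(z-p[2])/d[2]
def proj(c,P):
    x=rot(c["orientation"]).T@(np.array(P)-np.array(c["position"])); return np.array([c["fx"]*x[0]/x[2]+c["cx"],c["fy"]*x[1]/x[2]+c["cy"]])
def save(c,n,s=1.5): cv2.imwrite("pics/"+n,cv2.resize(c["image"][:,:,::-1],None,fx=s,fy=s,interpolation=cv2.INTER_CUBIC))
E
python3 - <<'E'
from h import *
for n in("top","side"):
    c=robot.camera(n); save(c,n+"0.png"); print(n,c["position"],rot(c["orientation"]).round(3).tolist(),c["fx"],c["cx"],c["cy"])
o=robot.observe(); print(o["time"],o["eef_rot"],o["force"],o["gripper_width"])
E
```

```text
top [0.47797638 0.05713556 0.99418987] [[0.006, -0.994, 0.108], [-1.0, -0.004, 0.01], [-0.009, -0.108, -0.994]] 416.6303504201798 255.5907986672861 192.98306848795477
side [-0.18762488  0.41664129  0.63734044] [[-0.437, -0.497, 0.75], [-0.9, 0.231, -0.371], [0.011, -0.836, -0.548]] 460.40499608582417 254.49682956022667 185.94025296577973
0.1 [-6.68557873e-04  9.75920890e-01  2.18123693e-01 -1.55176331e-04] [-0.47677119  0.7357784  -0.33321599] 0.08763670963998457
```

View pics/top0.png

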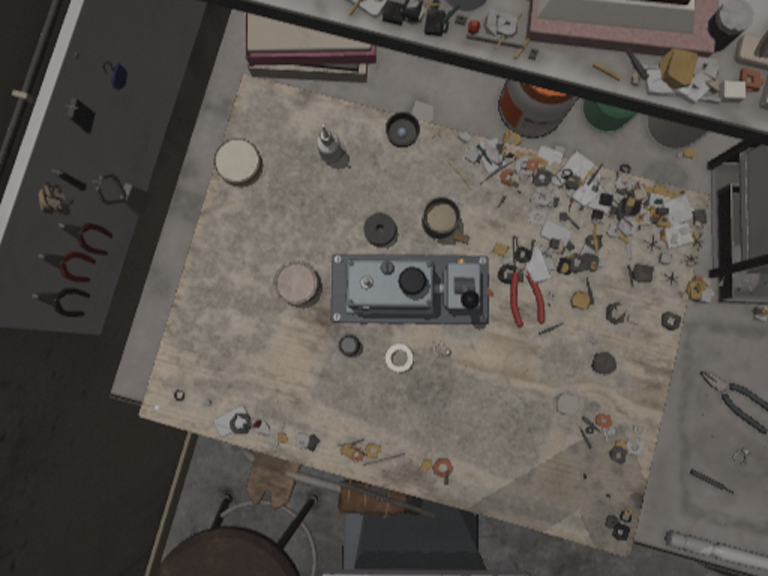

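View pics/side0.png

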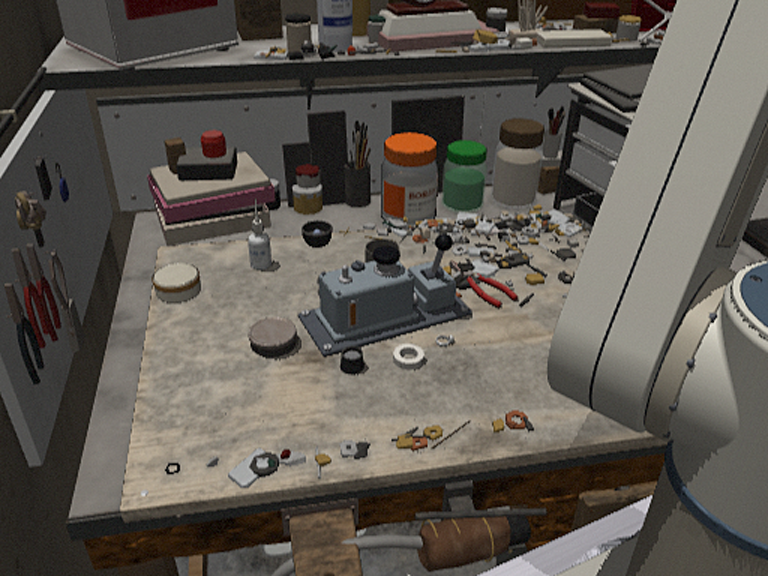

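The top view (768 px scale) shows the pump foot with corners near (333,256), (488,257), (487,322) and (331,324). The cap is at (412,281), the pin at (367,283), and the lever ball at (470,299) on the near side. In the side view, the cap is at (387,255), the ball at (443,242) and the pin at (346,268). Next I'll refine these with masks and cross-check the two views.

```bash
cat >> h.py <<'E'
def dark(c,uv,r,thr=40):
    g=c["image"].max(2); m=np.uint8(g<thr); u,v=map(int,uv); w=np.zeros_like(m); w[v-r:v+r+1,u-r:u+r+1]=1
    n,l,s,ce=cv2.connectedComponentsWithStats(m*w); 
    if n<2: return None
    k=1+np.argmax(s[1:,4]); return ce[k],s[k].tolist()
def tri(c1,u1,c2,u2):
    p,d=ray(c1,u1);q,e=ray(c2,u2); t=np.linalg.lstsq(np.c_[d,-e],q-p,rcond=None)[0]; a=p+t[0]*d;b=q+t[1]*e
    return (a+b)/2,np.linalg.norm(a-b)
E
python3 - <<'E'
from h import *
T=robot.camera("top");S=robot.camera("side")
cr=np.array([[333,256],[488,257],[487,322],[331,324]])/1.5
P=np.array([onz(T,u,.008) for u in cr]);print(P.round(4),"centre",P.mean(0).round(4))
print("len",np.linalg.norm(P[0]-P[1]),np.linalg.norm(P[0]-P[3]))
d=(P[0]+P[3]-P[1]-P[2]);print("yaw of y axis",np.degrees(np.arctan2(-d[0],d[1])))
for n,a,b,r in(("cap",(412,281),(387,255),13),("ball",(470,299),(443,242),8)):
    x=dark(T,np.array(a)/1.5,r);y=dark(S,np.array(b)/1.5,r);print(n,x,y)
    if x and y: print(tri(T,x[0],S,y[0]))
print("cap onz",onz(T,np.array((412,281))/1.5,.112),"ball",onz(T,np.array((470,299))/1.5,.125))
print("pin",tri(T,np.array((368,282))/1.5,S,np.array((346,266))/1.5))
a=T["image"][160:225,215:335];b=S["image"][140:240,195:320]
a=cv2.resize(a,(600,325),interpolation=cv2.INTER_CUBIC);b=cv2.resize(b,(375,300),interpolation=cv2.INTER_CUBIC)
o=np.zeros((625,600,3),np.uint8)[:600+25];o[:325]=a;o[325:,:375]=b
cv2.imwrite("pics/crop.png",cv2.convertScaleAbs(o[:,:,::-1],alpha=1.6)[:600])
E
```

```text
[[ 0.6388  0.1476  0.008 ]
 [ 0.6382 -0.0996  0.008 ]
 [ 0.5346 -0.0968  0.008 ]
 [ 0.5302  0.1493  0.008 ]] centre [0.5855 0.0251 0.008 ]
len 0.24728880390330987 0.10867285718159296
yaw of y axis 0.4383024174148238
cap (array([276.81132075, 189.64150943]), [267, 179, 18, 18, 53]) (array([255.74683544, 168.4092827 ]), [245, 160, 22, 17, 237])
(array([0.58368605, 0.02620813, 0.1164032 ]), np.float64(0.012129324537041568))
ball (array([313.00952381, 199.60952381]), [308, 194, 11, 13, 105]) (array([295.45263158, 161.42105263]), [290, 156, 12, 12, 95])
(array([ 0.5594553 , -0.05338793,  0.12768733]), np.float64(0.0018525361753401015))
cap onz [0.58637161 0.02519884 0.112     ] ball [ 0.55983382 -0.05522373  0.125     ]
pin (array([0.58591511, 0.08963635, 0.10890086]), np.float64(0.0039498876054618005))
```

View pics/crop.png

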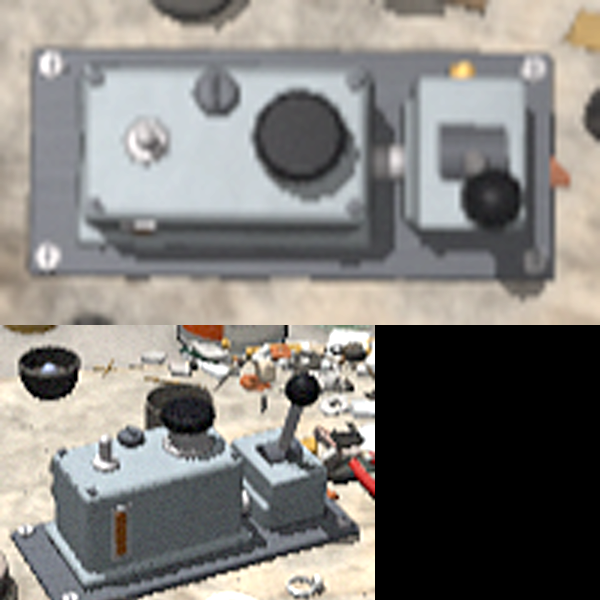

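Both views agree. The pump origin is at about (0.586, 0.0255) with yaw near 0, and the cap triangulates to 116 mm high against the given 117. The ball is at (0.5595, −0.054, 0.128), so the lever is at about 0.15 rad. The pin top is at about 109 mm. I'll start pumping with the fingers closed and the jaws along world x.

```bash
python3 - <<'E'
from h import *
s=.5**.5; q0=robot.observe()["joint_pos"]
best=None
for q in([0,s,s,0],[0,s,-s,0]):
    j=robot.solve_ik([.586,.0255,.2],q)
    if j is not None:
        c=np.abs(np.array(j)-q0).max(); print(q,np.round(j,2),c)
        if best is None or c<best[0]: best=(c,q)
q=best[1]
robot.grip(0.0,20)
robot.move_pose([.586,.0255,.25],q); robot.servo_line([.586,.0255,.152],rate=.15)
print(robot.observe()["time"],robot.observe()["eef_pos"],robot.observe()["gripper_width"])
for i in range(5):
    f0=robot.observe()["force"][2]
    hit=robot.servo_line([.586,.0255,.1265],rate=.05,f_stop=28); o=robot.observe()
    print(i,hit,np.round(o["eef_pos"],4),round(o["force"][2]-f0,1),round(o["time"],2))
    robot.pause(.1); robot.servo_line([.586,.0255,.150],rate=.06); robot.pause(.2)
c=robot.camera("side"); save(c,"s1.png",1.0)
a=c["image"][120:240,190:330]; cv2.imwrite("pics/s1c.png",cv2.convertScaleAbs(cv2.resize(a[:,:,::-1],None,fx=4,fy=4,interpolation=cv2.INTER_CUBIC),alpha=1.6))
E
```

```text
[0, 0.7071067811865476, 0.7071067811865476, 0] [ 0.02  0.43  1.75 -0.    0.96  0.02] 1.173225915341385
4.7333 [0.58658115 0.02535201 0.15262135] 0.00020811815693860667
0 True [0.5873 0.0256 0.1286] 11.5 5.28
1 True [0.5867 0.0255 0.1286] 11.4 6.58
2 True [0.5867 0.0255 0.1286] 13.3 7.88
3 True [0.5866 0.0255 0.1286] 10.8 9.18
4 True [0.5867 0.0255 0.1286] 12.2 10.47
```

View pics/s1c.png

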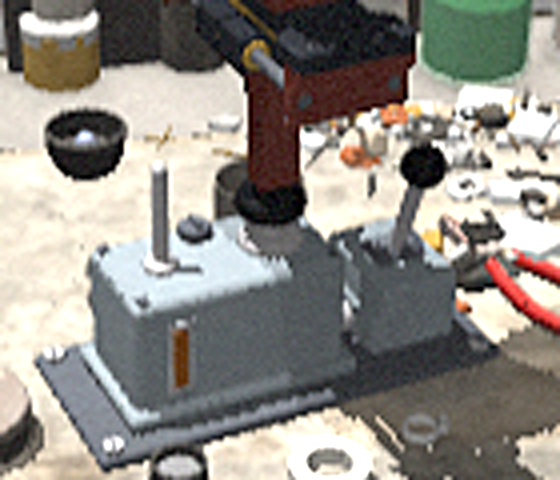

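The crop shows the pin well out, with its top at crop (159,162), which is side pixel (229.7,160.5). The fingertips are on the cap. I'll compute the pin height and add three more strokes with a higher release.

```bash
python3 - <<'E'
from h import *
def ph(c,u):
    p,d=ray(c,u); t=(.587-p[0])/d[0]; return p+t*d   # on plane x=pin
c=robot.camera("side"); print("pin",ph(c,(229.7,160.5)))
for i in range(3):
    hit=robot.servo_line([.586,.0255,.1265],rate=.05,f_stop=35); o=robot.observe()
    print(i,hit,np.round(o["eef_pos"],4),round(o["time"],2))
    robot.pause(.1); robot.servo_line([.586,.0255,.158],rate=.06); robot.pause(.3)
print(robot.observe()["force"])
robot.servo_line([.586,.0255,.20])
c=robot.camera("side"); a=c["image"][120:240,190:330]; cv2.imwrite("pics/s2c.png",cv2.convertScaleAbs(cv2.resize(a[:,:,::-1],None,fx=4,fy=4,interpolation=cv2.INTER_CUBIC),alpha=1.6))
for h in(.130,.140,.15,.155): print(h,(proj(c,[.586,.0915,h])-[190,120])*4)
E
```

```text
pin [0.587      0.09271876 0.15106823]
0 True [0.5867 0.0255 0.1286] 11.88
1 True [0.5864 0.0255 0.1286] 13.56
2 True [0.5864 0.0255 0.1286] 15.23
[-0.02714772 -0.20971337 -0.80468444]
0.13 [162.39511921 196.72841108]
0.14 [162.06188924 180.52609256]
0.15 [161.72488317 164.14017206]
0.155 [161.55494398 155.87738305]
```

View pics/s2c.png

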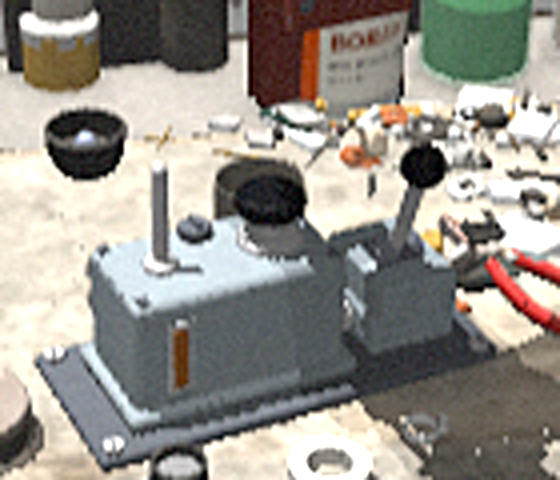

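The pin is unchanged at row 162 (about 151 mm, fully out) after the extra strokes. The cap is up and the lever hasn't moved. Next is the lever, pushing from the front.

```bash
python3 - <<'E'
from h import *
robot.servo_line([.586,.0255,.25]); robot.servo_line([.50,-.054,.25])
robot.servo_line([.50,-.054,.137])
f0=np.array(robot.observe()["force"])
hit=robot.servo_line([.612,-.054,.137],rate=.06,f_stop=12); o=robot.observe()
print(hit,np.round(o["eef_pos"],4),np.round(o["force"]-f0,1),o["time"])
robot.pause(.4); print(np.round(robot.observe()["force"]-f0,1))
robot.servo_line([.53,-.054,.137]); robot.servo_line([.50,-.054,.25]); robot.servo_line([.42,-.2,.25]);robot.pause(.2)
T=robot.camera("top");S=robot.camera("side")
x=dark(S,proj(S,[.624,-.054,.123]),9);y=dark(T,proj(T,[.624,-.054,.123]),9); print(x,y,tri(T,y[0],S,x[0]))
a=cv2.resize(T["image"][130:260,190:370],(720,520))[:300]; b=cv2.resize(S["image"][120:240,190:330],(350,300))
o=np.zeros((600,720,3),np.uint8);o[:300]=cv2.resize(T["image"][155:230,190:370],(720,300));o[300:,:350]=b
cv2.imwrite("pics/s3.png",cv2.convertScaleAbs(o[:,:,::-1],alpha=1.6))
E
```

```text
True [ 0.6044 -0.0539  0.1361] [-0.6 -0.9 -0.9] 20.675
[ 0.4 -0.3 -0.2]
(array([281.20930233, 149.69767442]), [276, 145, 11, 11, 86]) (array([312.84782609, 168.80434783]), [308, 164, 11, 11, 92]) (array([ 0.62517184, -0.05396551,  0.12413609]), np.float64(0.0021841699070453344))
```

View pics/s3.png

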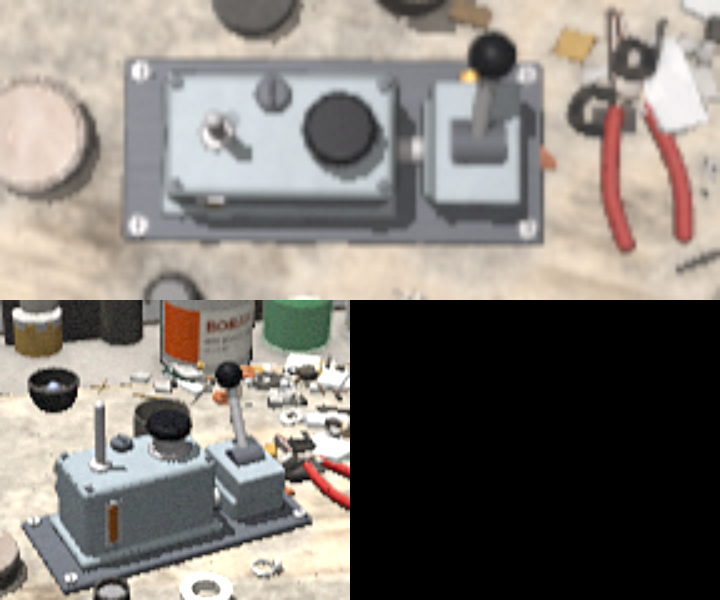

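The ball is now at (0.625, −0.054, 0.124), which is +39 mm in pump x, so the lever is fully over at about 1.0 rad. The pin is out, the cap is up and the robot is clear, so I'm handing in.

```bash
python3 -c "
from h import *
robot.pause(.3); o=robot.observe(); print(o['time'],o['force'],o['eef_pos']); robot.close_job()"
```

```text
24.5083 [-0.46530625  0.70842949  0.15229463] [ 0.42001171 -0.19996824  0.24999554]
the job is handed in; nothing more can be done
```

The pump is primed, the shut-off lever is pushed all the way over, and the job was handed in at about 24.5 s of the 64 s allowed.

- **Pumping:** I pressed the plunger eight times with closed fingertips. Every stroke stopped on the force limit with the tips at 103.6 mm, about 13.4 mm of travel. After the fifth stroke the pin top measured about 151 mm, which is fully out, and three more strokes did not change it.
- **Lever:** I then pushed the ball over from the front until the force stop. Its final position is (0.625, −0.054, 0.124) m, about +39 mm in pump x, against +38 mm expected for fully thrown. The start estimate was about 0.15 rad and it now reads about 1.0 rad.
- **Final state:** the cap is up and the pin is still out. The gripper was clear of everything, with force readings back at their starting noise of about 0.5 N. The bystanders in view looked undisturbed, but I judged that by eye and did not measure it.
- **Disagreement:** my first plunger measurement had a 12 mm ray mismatch because the dark mask in the top view was poor. I used the hand-read cap centre instead, which agreed with the foot centre to within about 1 mm.

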